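# Level the shoe last on the bench jack and lock it with its cross pin

## Task

The green shoe last on the bench jack has tipped back, toe in the air: bring it back sole-up and lock it there with the red-knobbed lock pin from the tool block, passed down through the jack's barrel and the cross-hole of the swivel inside it, fully home, and let go. The cross-hole cannot be seen and has to be felt for: a pin standing in the hole on top of the barrel drops as the toe is slowly pressed down and the holes come into line. Leave the other things on the bench where they are.

Things in the scene. Friction and masses are not known exactly. Their poses are not given: they have to be found in the camera images.
- pin: lock pin, about 75 g: steel shank 10 mm thick, 87 mm long, conical tip (3 mm long, 7.4 mm across at its end), then a 16 mm shoulder and a red knob. Origin at the tip's end, z up the shank to the knob. Starts upright in one of the tool block's three holes, tip 15 mm above the bench. Slides freely in its holes and falls by its own weight.
- pin_knob (a point): centre of the pin's red ribbed knob, 104 mm above the tip; the knob is 26 mm in diameter and runs from 93 to 115 mm above the tip; the shoulder's underside is 87 mm above the tip
- jack: bench jack for shoe lasts, dark grey iron, fixed: foot 130 x 110 mm, column, and a level barrel (67 mm thick, 72 mm long) along the jack's y, centre line 118 mm above the bench. Origin at bench height under the barrel's middle, z up. A 49 mm steel swivel turns in the barrel; it carries the last at its +y end and a 58 mm collar with a small boss at its -y end, to y = -55 mm.
- jack_bore (a point): centre of the mouth of the vertical pin hole, in the flat top of the lighter grey boss (32 mm across) on the barrel, 170 mm above the bench; axes as the jack's. The hole is 11.8 mm wide and 27 mm deep to the swivel. While the cross-hole is out of line the pin stands in it, resting on the swivel, tip 27 mm below this point. Fully home its shoulder sits on the boss, tip 87 mm below.
- swivel_centre (a point): on the barrel's centre line straight under the pin hole, 118 mm above the bench; axes as the jack's. The swivel's cross-hole, 12.4 mm wide, runs right through here, then a 13 mm hole in the barrel's lower wall. The pin goes in within about 2.5 degrees; once it has dropped, the swivel and last stop hard against it (stop pressing there).
- last: green plastic shoe last, 221 mm long, 78 mm wide, upside down (sole on top) on a steel post on the swivel. Origin on the barrel's centre line, 92 mm to the jack's +y side; x to the toe, z to the sole. Level: z up, x along the jack's x. Swings about the jack's y only, stiffly: stays where left; 4 to 8 N down on the toe moves it. Starts toe up by 18 to 65 degrees.
- last_post (a point): the last's origin again: the clamp hub of the post, 50 mm thick, on the swivel's spindle. The clamp is set differently every day, so the cross-hole lines up with the last anywhere from 16 degrees toe-up to 16 degrees toe-down of level: not known beforehand. An overshot last is brought back by pressing the heel.
- toe_press (a point): spot to press: middle of the nearly flat sole over the forepart (76 mm wide here), 115 mm towards the toe and 123 mm up from the last's origin; the toe ends 42 mm farther on; axes as the last's
- heel_press (a point): on the sole's steel heel plate, 45 mm behind the last's origin (towards the heel) and 128 mm up; the heel ends 19 mm farther back; axes as the last's
- tool_block: dark wooden tool block, fixed, 62 mm (x) by 172 mm (y) by 55 mm high, origin under its centre, z up; three holes 11 mm wide and 40 mm deep in a row along its y axis, at y = -58, 0 and 58 mm. The pin, the awl and the drift stand in them in any order.
- awl: awl with a pear-shaped light wooden handle 33 mm thick, standing in the tool block, 120 mm long, reaching 80 mm above the block; origin at its lower end. Not needed: leave it there.
- drift: dark steel drift punch 15 mm thick, 116 mm long, standing in the tool block, reaching 76 mm above the block; origin at its lower end. Not needed: leave it there.
- polish_tin: closed round polish tin, 85 mm across, 26 mm high; origin under its centre. Leave it alone.
- glue_jar: amber jar with a yellow lid, 62 mm across, 79 mm high; origin under its centre. Leave it alone.
- hammer: shoemaker's hammer lying down, about 220 mm long, 34 mm high at the head; origin under its middle, head towards x. Leave it alone.
- strop: wooden strop board with a green face, 290 mm long, 52 mm wide, 20 mm high; origin on its underside, handle towards -x. Leave it alone.
Mind the look-alikes: they are no part of the job. Leave any turquoise look-alike of the pin alone.

How it is judged:
By the outcome, as a careful person would: the job done as asked, in the order asked, and still so for the second after the job is handed in, with the robot touching nothing.
It also fails if it takes over 72 s, if anything falls off the work surface, if the arm or the gripper's body presses on something with over 40 N, if the wrist force passes 120 N, or if a joint passes its speed limit or range.

## Robot

A 6-joint arm with a two-finger parallel gripper is mounted at the origin on the work surface. World frame = base frame: x ahead of the robot, y to its left, z up, the work surface at z = 0. Lengths are in mm, angles in rad, forces in N, time in s.
With the tool pointing down it reaches from about 250 to 850 mm from the base axis. Payload 12.5 kg.
Tool frame: the origin (TCP) lies midway between the tips of the shut fingers; the grasp point (between the pads) lies 19 mm behind it; x points along the fingers, y is the direction in which the jaws open and shut, and the axes are right-handed (so a half turn about x gives the same grasp; the last joint's range is limited). The gripper opens to 93 mm and grips with 3 to 60 N. Pads are 15 mm wide; open, the fingers measure 128 mm over their backs; the gripper's body (75 mm by 188 mm) begins 65 mm behind the grasp point.
Start: joints at [-1.223, 0.351, 1.652, -0, 1.139, -0.085], TCP at [230.694, -499.264, 218.633] pointing down, gripper open.
Joint ranges: [-2.75, 2.75], [-0.79, 2.1], [0.01, 2.65], [-1.57, 4.71], [0.07, 3.14], [-2.87, 2.87]. Speed limits (rad/s): [2.22, 2.22, 2.79, 3.14, 3.14, 3.14].

## Interface

Orientations are given as a rotation vector (axis times angle).
In Python, from bench import env, vision gives the robot as it stands.
- The arm moves only by the tool drive_tool, never from a script. Its argument "increments" is a list of rows, each an object with "travel": the shift along the world's x, y, z in cm, a list of three; "angular": the turn, a rotation vector about the world's x, y, z in degrees, a list of three; "claw": the opening, from -1 (shut) to 1 (fully open). A call has 1 to 20 rows; each row shifts and turns the pose as measured when the row begins; what a row does not reach is not made up. A row lasts 1/8 s, in which the tool goes at most 62.5 mm and 10.7 degrees, less where a joint would pass 70% of its speed; a pose out of reach is approached as far as the arm can. A call with a gripper value outside its range is refused whole. The fingers move at their own pace and stop on an object; "force" is the grip in N (left out, the last holds). Time passes only in rows, so rows that do not move let the fingers close. It gives the time, the measured TCP pose, the force and the opening at its end, in the units of the state.
- env.get_state(): the state, without advancing time (a new reading comes with each control period).
- vision.get_image(name): name is "scene" or "side" or "wrist"; returns the picture (384x512x3 uint8, red, green, blue); there is no depth.
- vision.camera_model(name): a dict with "fx", "fy", "cx", "cy" (pixels), "dist_coeffs" ([k1, k2, p1, p2, k3] as OpenCV has them; the pictures are not rectified), "R" (3x3) and "t" (3): a world point X has camera coordinates R X + t; the wrist camera has in their place "mount" (4x4, takes a point from camera to tool coordinates, whose origin is the TCP and whose axes are the tool frame's). Camera axes: x right, y down, z forward; pixel columns grow to the right and rows downward; lengths in mm; the calibration is good to about 2 mm. A picture is of the moment at which its call begins: read the wrist's pose just before it. camera_model takes no time and is no camera call.
- env.job_done(): hands the job in, once; it reports no verdict.
Trained networks look in the newest picture that a camera, given by its name, has taken for a name from the list of things; names that differ only in an ending like _2 or _b are one class to them, and where a whole thing is asked for, a point or a joint stands for the part that bears it (a point fixed in the world has none). Each returns a list of dicts, best first, with "score" (0 to 1); they miss things now and then, are a little off and sometimes report something else, mostly with a low value. They report only what shows in the picture. A call takes as long as a camera call. They do not tell look-alikes from the thing itself.
- vision.recognise(camera, label): "position" ([x, y, z] in mm, in world coordinates, good to about 4 mm: the middle of the surface that is visible of it).
- vision.cut_out(camera, label): "pixels" (384x512 bool, what is visible of it).
The state is a dict: "t": time; "q": joint angles; "qvel": joint speeds; "tau": joint torques, N m; "tcp_pos": TCP position; "tool_rot": TCP orientation; "force": force on the tool from outside, world axes, zero at the start; "wrist_torque": the same for the moment, N m; "finger_gap": finger opening in mm.
Only numpy, scipy, OpenCV 4.12 (cv2) and the standard library are available. Lean on these libraries where they do the work, as an engineer would, in place of code of your own. Each camera call takes 0.05 s, during which the arm holds its last target.

## Working session

There is one attempt and no reset: what is moved stays moved. The work goes in short steps, Python scripts to look and compute and a tool call to move; the robot and the scene stay as the last step left them, time stands still between calls to the robot, and variables do not carry over. Pictures are saved under pics/ and viewed, and the job is handed in when it is done.

Besides the shell and the picture viewer there is one more tool, called after "Emit:" as name(argument=value, ...), one argument or row to a line, values as JSON. drive_tool: Moves the arm, as the interface text tells. Its arguments: {"type":"object","properties":{"increments":{"type":"array"},"force":{"type":"number"}},"required":["increments"]}

```bash
ls; mkdir -p pics
python3 - <<'E'
from bench import env, vision
import cv2
s=env.get_state(); print({k:(v if not hasattr(v,'tolist') else v.tolist()) for k,v in s.items()})
for n in ["scene","side","wrist"]:
    im=vision.get_image(n); cv2.imwrite(f"pics/{n}0.png",cv2.cvtColor(im,cv2.COLOR_RGB2BGR))
    m=vision.camera_model(n); print(n,{k:(v if not hasattr(v,'tolist') else v.tolist()) for k,v in m.items()})
for n in ["scene","side"]:
    for l in ["pin","pin_knob","jack","jack_bore","last","last_post","toe_press","heel_press","tool_block","awl","drift"]:
        print(n,l,[(round(d['score'],2),[round(float(x)) for x in d['position']]) for d in vision.recognise(n,l)])
print(env.get_state()['t'])
E
```

```text
pics
{'t': 0.0, 'q': [-1.222559582304307, 0.3512361511401092, 1.6524168053563233, -2.4324789532901154e-05, 1.1391180260566962, -0.08463073061875397], 'qvel': [0.0004265936117190069, -0.00033857629548414013, 0.0016437800124601552, 0.0009057465330737514, -0.001524622522967503, -0.0013676831940813675], 'tau': [-0.00047724422984174453, -49.7334623336792, -28.52598488330841, 0.06990007124841213, 0.025773222441785038, -0.0001091158719646046], 'tcp_pos': [230.594881096792, -498.9429616560066, 218.1042515576242], 'tool_rot': [1.9823163169230922, 0.43709997250322435, -1.9826751016357116], 'force': [0.2044030633027501, 0.07640220239320017, -0.19593783718334393], 'wrist_torque': [-0.04027579066863231, -0.0020154182004112095, 0.04048125768928303], 'finger_gap': 93.54569902315687}
scene {'fx': 348.54269072168836, 'fy': 348.54269072168836, 'cx': 253.01858745729623, 'cy': 190.810604012887, 'dist_coeffs': [-0.08107103573037265, 0.0, 0.0, 0.0, 0.0], 'R': [[0.6993965959663916, 0.7146710088972484, -0.009473678927065077], [0.39907630406089817, -0.4014745965257485, -0.8243520193955864], [-0.5929439308127
[... 1445 characters left out ...]
)]
scene toe_press [(0.69, [535, 63, 200])]
scene heel_press [(0.83, [529, 56, 196]), (0.3, [666, 231, 51])]
scene tool_block [(0.71, [472, -358, 54]), (0.24, [529, 58, 201])]
scene awl [(0.56, [488, -284, 115])]
scene drift [(0.41, [448, -395, 105])]
side pin [(0.71, [502, 87, 224])]
side pin_knob [(0.63, [572, -327, 97])]
side jack [(0.87, [500, 70, 164]), (0.28, [637, 263, 56])]
side jack_bore [(0.72, [503, 66, 167])]
side last [(0.81, [503, 87, 227])]
side last_post [(0.84, [503, 86, 226]), (0.73, [503, 68, 165]), (0.4, [527, 407, 16])]
side toe_press [(0.61, [500, 87, 228])]
side heel_press [(0.57, [504, 86, 221])]
side tool_block [(0.66, [491, -258, 47])]
side awl []
side drift []
1.25
```

View pics/scene0.png

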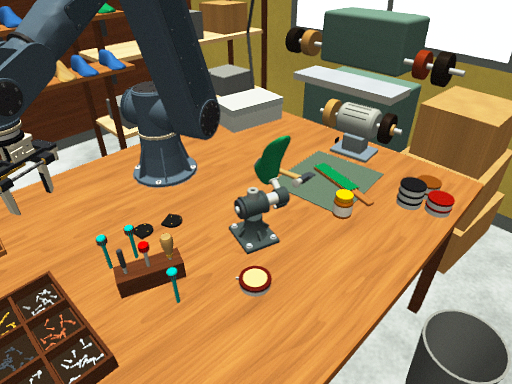

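View pics/side0.png

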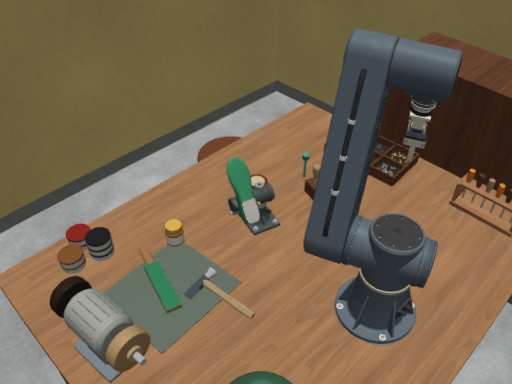

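View pics/wrist0.png

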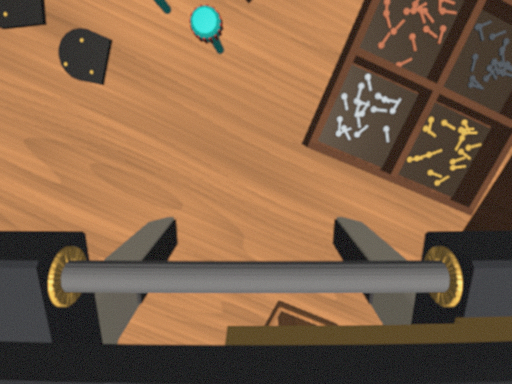

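```bash
cat > h.py <<'E'
import numpy as np, cv2
from scipy.spatial.transform import Rotation as Ro
def K(m): return np.array([[m['fx'],0,m['cx']],[0,m['fy'],m['cy']],[0,0,1.]])
def ext(m,s=None):
    if 'R' in m: return np.array(m['R']),np.array(m['t'])
    T=np.eye(4);T[:3,:3]=Ro.from_rotvec(s['tool_rot']).as_matrix();T[:3,3]=s['tcp_pos']
    C=T@np.array(m['mount']);R=C[:3,:3].T;return R,-R@C[:3,3]
def proj(m,X,s=None):
    R,t=ext(m,s);return cv2.projectPoints(np.atleast_2d(X).astype(float),cv2.Rodrigues(R)[0],t,K(m),np.array(m['dist_coeffs']))[0].reshape(-1,2)
def ray(m,uv,s=None):
    R,t=ext(m,s);p=cv2.undistortPoints(np.array([[uv]],float),K(m),np.array(m['dist_coeffs'])).ravel()
    d=R.T@np.array([p[0],p[1],1]);return -R.T@t,d/np.linalg.norm(d)
def atz(m,uv,z,s=None):
    c,d=ray(m,uv,s);return c+d*(z-c[2])/d[2]
def tri(rays):
    A=sum(np.eye(3)-np.outer(d,d) for c,d in rays);b=sum((np.eye(3)-np.outer(d,d))@c for c,d in rays)
    X=np.linalg.solve(A,b);return X,[np.linalg.norm((np.eye(3)-np.outer(d,d))@(X-c)) for c,d in rays]
def crop(f,x,y,w,h,k,o):
    im=cv2.imread(f)[y:y+h,x:x+w];cv2.imwrite(o,cv2.resize(im,None,fx=k,fy=k,interpolation=cv2.INTER_CUBIC))
E
python3 -c "
from h import *
crop('pics/scene0.png',80,120,250,190,3.2,'pics/c1.png')
crop('pics/side0.png',200,140,140,105,5.5,'pics/c2.png')"
```

```text
(no output)
```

View pics/c1.png

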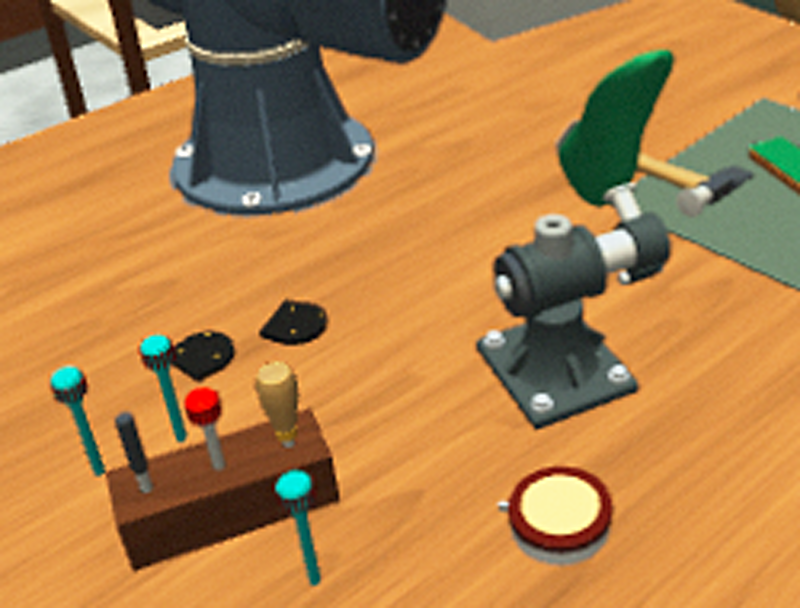

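View pics/c2.png

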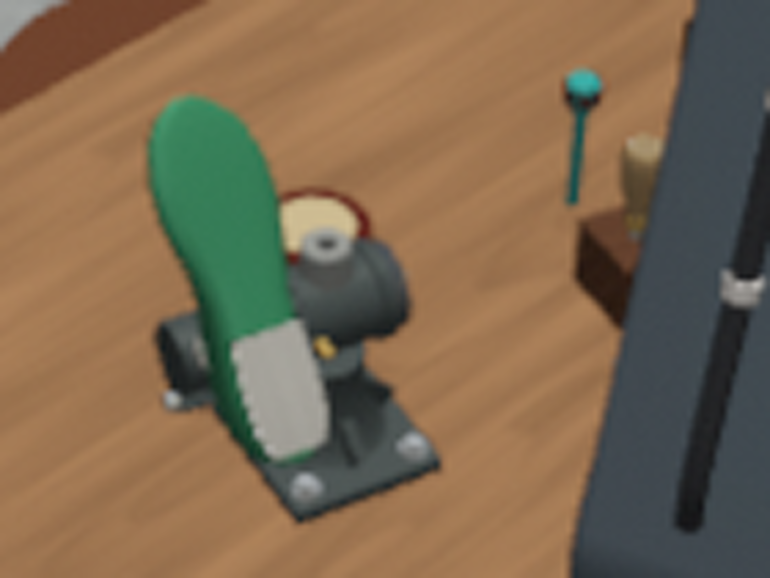

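Run:
```python
from h import *
from bench import vision
S=vision.camera_model('scene');D=vision.camera_model('side')
np.set_printoptions(precision=1,suppress=True)
for m in(S,D): print(ray(m,(256,192)))
print('bore',tri([ray(S,(252.8,190)),ray(D,(259.3,184))]))
print('boss end z118',atz(S,(236.9,209),118))
for p in[(230,227.8),(248.8,252.8),(278.4,240.3)]: print('S foot',atz(S,p,12),atz(S,p,0))
for p in[(280,224.2),(254.5,234.5)]: print('D foot',atz(D,p,12))
print('knob z119',atz(S,(80+203/3.2,120+407/3.2),119))
print('drift top 131',atz(S,(80+125/3.2,120+418/3.2),131),'awl top 135',atz(S,(80+277/3.2,120+371/3.2),133))
for p in[(67,380),(156,348),(294,486)]: print('turq',atz(S,(80+p[0]/3.2,120+p[1]/3.2),105))
for p in[(100,473),(182,440),(315,582)]: print('turq foot',atz(S,(80+p[0]/3.2,120+p[1]/3.2),0))
# last: toe tip and heel pixels rays
```

```text
(array([1102.2, -577.6,  712.3]), array([-0.6,  0.6, -0.6]))
(array([-337.9,  877.1, 1221.3]), array([ 0.5, -0.5, -0.7]))
bore (array([527.7, -24.5, 167.5]), [np.float64(0.6895967424811533), np.float64(0.6895967424811701)])
boss end z118 [511.9 -71.1 118. ]
S foot [462.1 -59.8  12. ] [451.1 -50.9   0. ]
S foot [581.2 -93.8  12. ] [572.3 -85.5   0. ]
S foot [605.5   3.7  12. ] [596.9  13.7   0. ]
D foot [446.9 -52.3  12. ]
D foot [474.9  48.5  12. ]
knob z119 [ 464.5 -339.5  119. ]
drift top 131 [ 446.4 -393.2  131. ] awl top 135 [ 484.5 -282.4  133. ]
turq [ 342.  -399.1  105. ]
turq [ 357.4 -326.   105. ]
turq [ 570.  -328.5  105. ]
turq foot [ 346.7 -400.     0. ]
turq foot [ 361.2 -327.3    0. ]
turq foot [ 573.7 -330.1    0. ]
```

```bash
python3 - <<'E'
from h import *
from bench import vision,env
S=vision.camera_model('scene');D=vision.camera_model('side')
np.set_printoptions(precision=2,suppress=True)
s=env.get_state();R=Ro.from_rotvec(s['tool_rot']).as_matrix();print(R)
yaw=np.arctan2(R[1,1],R[0,1])*57.3;print('tool y yaw',yaw, 'block x yaw -18.9, jack x yaw -15')
a=np.radians(-15.2);jx=np.array([np.cos(a),np.sin(a),0]);jy=np.array([-np.sin(a),np.cos(a),0]);O=np.array([527.7,-24.5,118])+92*jy;print('O',O)
for th in range(30,75,5):
    c,q=np.cos(np.radians(th)),np.sin(np.radians(th))
    f=lambda x,y,z:O+jx*(x*c-z*q)+jy*y+np.array([0,0,x*q+z*c])
    P=np.array([f(157,0,115),f(-64,0,128)])
    print(th,'side toe/heel',proj(D,P).ravel(),'scene',proj(S,P).ravel())
E
# measured: side toe (233.6,157.3) heel (252.7,223.6)(heel right edge)
```

```text
[[ 0.    0.42 -0.91]
 [ 0.   -0.91 -0.42]
 [-1.   -0.   -0.  ]]
tool y yaw -65.20881273958382 block x yaw -18.9, jack x yaw -15
O [551.82  64.28 118.  ]
30 side toe/heel [223.37 149.33 253.06 207.5 ] scene [299.25 152.66 259.69 154.75]
35 side toe/heel [225.52 150.3  254.05 211.21] scene [295.77 147.94 258.65 156.93]
40 side toe/heel [227.79 151.72 254.88 214.84] scene [292.21 143.73 257.78 159.34]
45 side toe/heel [230.17 153.58 255.54 218.35] scene [288.61 140.05 257.09 161.97]
50 side toe/heel [232.62 155.89 256.04 221.72] scene [285.03 136.93 256.57 164.78]
55 side toe/heel [235.15 158.62 256.37 224.91] scene [281.49 134.39 256.22 167.76]
60 side toe/heel [237.71 161.78 256.52 227.9 ] scene [278.04 132.41 256.04 170.88]
65 side toe/heel [240.29 165.32 256.51 230.67] scene [274.7  131.01 256.02 174.13]
70 side toe/heel [242.86 169.23 256.33 233.19] scene [271.49 130.17 256.17 177.49]
```

Emit:
drive_tool(
  increments=[
    {"travel": [3.9, 2.65, -0.6], "angular": [0, 0, 7.7], "claw": 0.3},
    {"travel": [3.9, 2.65, -0.6], "angular": [0, 0, 7.7], "claw": 0.3},
    {"travel": [3.9, 2.65, -0.6], "angular": [0, 0, 7.7], "claw": 0.3},
    {"travel": [3.9, 2.65, -0.6], "angular": [0, 0, 7.7], "claw": 0.3},
    {"travel": [3.9, 2.65, -0.6], "angular": [0, 0, 7.7], "claw": 0.3},
    {"travel": [3.9, 2.65, -0.6], "angular": [0, 0, 7.7], "claw": 0.3},
    {"travel": [0, 0, 0], "angular": [0, 0, 0], "claw": 0.3},
  ],
)

```text
t: 2.12
tcp_pos: [471.1, -335.3, 181.8]
tool_rot: [1.432, 1.046, -1.431]
force: [-0.7, -0.9, 0.4]
finger_gap: 60.7
```

Run:
```python
from h import *
from bench import vision,env
np.set_printoptions(precision=1,suppress=True)
s=env.get_state();m=vision.camera_model('wrist')
im=vision.get_image('wrist');cv2.imwrite('pics/w1.png',cv2.cvtColor(im,cv2.COLOR_RGB2BGR))
R=Ro.from_rotvec(s['tool_rot']).as_matrix()
print(s['t'],s['tcp_pos'],s['finger_gap'],np.degrees(np.arctan2(R[1,1],R[0,1])),R[:,0])
hsv=cv2.cvtColor(im,cv2.COLOR_RGB2HSV);k=((hsv[...,0]<6)|(hsv[...,0]>174))&(hsv[...,1]>180)&(hsv[...,2]>120)
n,l,st,ce=cv2.connectedComponentsWithStats(k.astype(np.uint8))
for i in range(1,n):
    if st[i,4]>60: print(st[i],ce[i],atz(m,ce[i],130,s),atz(m,ce[i],119,s))
print(proj(m,[[464.5,-339.5,119]],s))
```

```text
2.125 [ 471.1 -335.3  181.8] 60.72784015413102 -17.5984106867168 [ 0. -0. -1.]
[227 196  34  33 876] [243.5 211.8] [ 462.  -337.1  130. ] [ 460.5 -340.4  119. ]
[[247.8 209.3]]
```

View pics/w1.png

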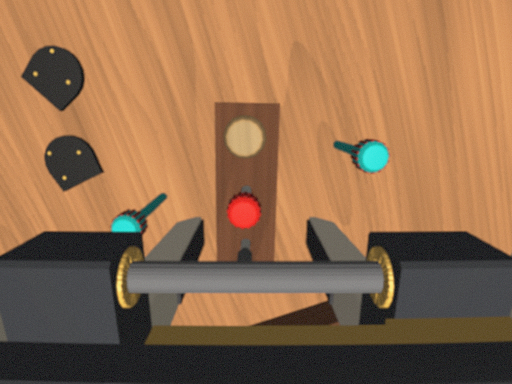

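Emit:
drive_tool(
  increments=[
    {"travel": [-0.9, -0.4, -1.0], "angular": [0, 0, -1.3], "claw": 0.3},
    {"travel": [0, 0, -1.5], "angular": [0, 0, 0], "claw": 0.1},
    {"travel": [0, 0, 0], "angular": [0, 0, 0], "claw": 0.1},
  ],
)

```text
t: 2.55
tcp_pos: [458.2, -342.1, 155.2]
tool_rot: [1.454, 1.027, -1.454]
force: [0.2, 0.2, -0.5]
finger_gap: 51.8
```

```bash
cat > w.py <<'E'
import sys
from h import *
from bench import vision,env
np.set_printoptions(precision=1,suppress=True)
s=env.get_state();m=vision.camera_model('wrist')
im=vision.get_image('wrist');cv2.imwrite('pics/%s.png'%sys.argv[1],cv2.cvtColor(im,cv2.COLOR_RGB2BGR))
R=Ro.from_rotvec(s['tool_rot']).as_matrix()
print(s['t'],s['tcp_pos'],s['finger_gap'],s['force'],np.degrees(np.arctan2(R[1,1],R[0,1])),R[:,0])
hsv=cv2.cvtColor(im,cv2.COLOR_RGB2HSV);k=((hsv[...,0]<6)|(hsv[...,0]>174))&(hsv[...,1]>180)&(hsv[...,2]>200)
n,l,st,ce=cv2.connectedComponentsWithStats(k.astype(np.uint8))
for i in range(1,n):
    if st[i,4]>60: print(st[i],ce[i],atz(m,ce[i],130,s),atz(m,ce[i],119,s))
E
python3 w.py w2
```

```text
2.55 [ 458.2 -342.1  155.2] 51.779955627527244 [ 0.2  0.2 -0.5] -19.44554101795122 [ 0. -0. -1.]
[239 193  37  35 989] [256.8 210. ] [ 461.7 -337.5  130. ] [ 460.6 -340.9  119. ]
```

View pics/w2.png

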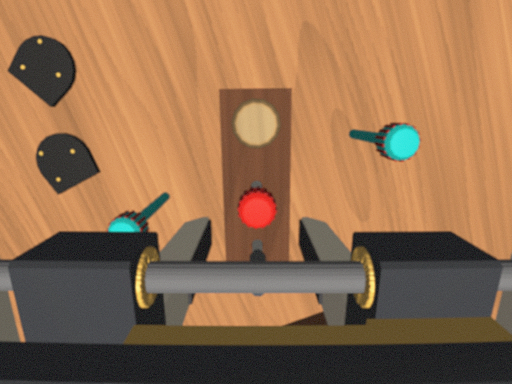

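Emit:
drive_tool(
  increments=[
    {"travel": [0.35, 0.4, -1.5], "angular": [0, 0, 0], "claw": 0.1},
    {"travel": [0, 0, -2.0], "angular": [0, 0, 0], "claw": 0.1},
    {"travel": [0, 0, -1.7], "angular": [0, 0, 0], "claw": 0.1},
    {"travel": [0, 0, 0], "angular": [0, 0, 0], "claw": 0.1},
  ],
)

```text
t: 3.1
tcp_pos: [462.4, -337.9, 100.8]
tool_rot: [1.455, 1.026, -1.454]
force: [0.7, 0.7, 0.7]
finger_gap: 51.0
```

```bash
python3 w.py w3
```

```text
3.1 [ 462.4 -337.9  100.8] 51.047392300323416 [0.7 0.7 0.7] -19.48186736891825 [ 0. -0. -1.]
[ 229  231   49   30 1230] [252.7 247.1] [ 462.9 -334.2  130. ] [ 461.2 -339.   119. ]
```

View pics/w3.png

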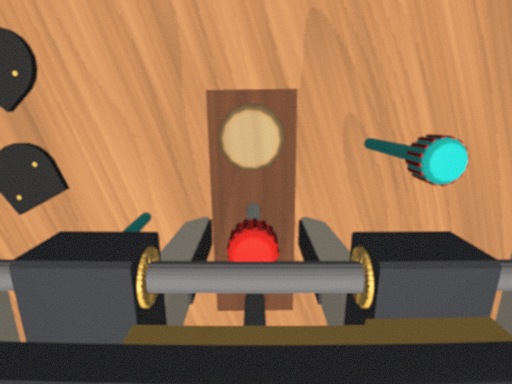

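Emit:
drive_tool(
  increments=[
    {"travel": [-0.05, 0, 0], "angular": [0, 0, 0], "claw": -1},
    {"travel": [0, 0, 0], "angular": [0, 0, 0], "claw": -1},
    {"travel": [0, 0, 0], "angular": [0, 0, 0], "claw": -1},
    {"travel": [0, 0, 0], "angular": [0, 0, 0], "claw": -1},
    {"travel": [0, 0, 0], "angular": [0, 0, 0], "claw": -1},
  ],
  force=25,
)

```text
t: 3.78
tcp_pos: [462.6, -338.6, 103.1]
tool_rot: [1.455, 1.022, -1.453]
force: [-0.1, 0.0, -1.6]
finger_gap: 25.3
```

Emit:
drive_tool(
  increments=[
    {"travel": [0, 0, 2], "angular": [0, 0, 0], "claw": -1},
    {"travel": [0, 0, 3], "angular": [0, 0, 0], "claw": -1},
    {"travel": [0, 0, 4], "angular": [0, 0, 0], "claw": -1},
    {"travel": [0, 0, 5], "angular": [0, 0, 0], "claw": -1},
    {"travel": [0, 0, 5], "angular": [0, 0, 0], "claw": -1},
    {"travel": [0, 0, 0], "angular": [0, 0, 0], "claw": -1},
  ],
)

```text
t: 4.53
tcp_pos: [462.4, -338.2, 299.0]
tool_rot: [1.455, 1.021, -1.452]
force: [-0.5, 0.2, -0.9]
finger_gap: 25.1
```

```bash
python3 w.py w4
```

```text
4.525 [ 462.4 -338.2  299. ] 25.142776634190955 [-0.5  0.2 -0.9] -19.49450326120808 [ 0. -0. -1.]
[ 231  227   48   35 1379] [255.  245.7] [ 435.1 -420.4  130. ] [ 433.5 -425.2  119. ]
```

View pics/w4.png

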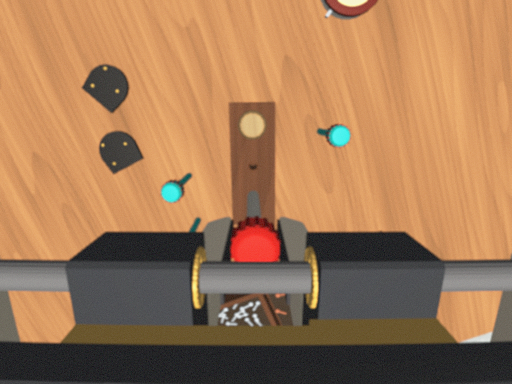

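Emit:
drive_tool(
  increments=[
    {"travel": [0.8, 4, 0], "angular": [0, 0, 0.9], "claw": -1},
    {"travel": [0.8, 4, 0], "angular": [0, 0, 0.9], "claw": -1},
    {"travel": [0.8, 4, 0], "angular": [0, 0, 0.9], "claw": -1},
    {"travel": [0.8, 4, 0], "angular": [0, 0, 0.9], "claw": -1},
    {"travel": [0.8, 4, 0], "angular": [0, 0, 0.9], "claw": -1},
    {"travel": [0, 0, 0], "angular": [0, 0, 0], "claw": -1},
    {"travel": [0, 0, 0], "angular": [0, 0, 0], "claw": -1},
  ],
)

```text
t: 5.45
tcp_pos: [498.8, -130.7, 285.2]
tool_rot: [1.396, 1.086, -1.406]
force: [-0.1, -0.3, -0.7]
finger_gap: 25.4
```

```bash
python3 w.py w5
```

```text
5.45 [ 498.8 -130.7  285.2] 25.37648348100579 [-0.1 -0.3 -0.7] -14.929081890110277 [-0.  0. -1.]
[ 232  228   47   33 1331] [254.9 245.6] [ 477. -207.  130.] [ 475.6 -211.8  119. ]
```

View pics/w5.png

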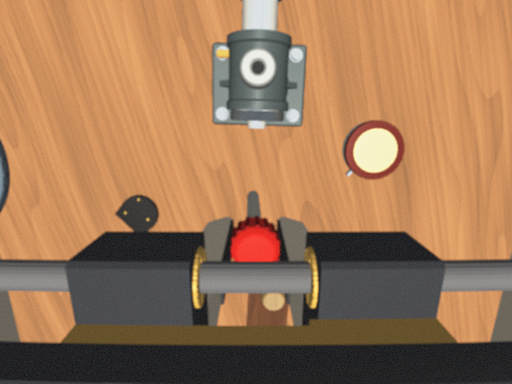

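Run:
```python
from h import *
from bench import vision,env
np.set_printoptions(precision=1,suppress=True)
s=env.get_state();m=vision.camera_model('wrist');S=vision.camera_model('scene');D=vision.camera_model('side')
print('bore z170',atz(m,(258,67),170,s),'boss end z118',atz(m,(257,125),118,s))
print('tri all',tri([ray(m,(258,67),s),ray(S,(252.8,190)),ray(D,(259.3,184))]))
print('tri w+s',tri([ray(m,(258,67),s),ray(S,(252.8,190))]))
for z in(195,198,201): print('tip',z,atz(m,(253.5,195),z,s)-s['tcp_pos'])
c,d=ray(m,(258,67),s);
print('proj expected tip', proj(m,[s['tcp_pos']+np.array([0,0,-87])],s))
foot=[atz(m,p,12,s) for p in[(213,45),(306,45),(213,126),(303,126)]];print(np.array(foot))
cv2.imwrite('pics/c5.png',cv2.resize(cv2.imread('pics/w5.png')[20:250,180:330],None,fx=2.5,fy=2.5,interpolation=cv2.INTER_CUBIC))
```

```text
bore z170 [528.9 -25.7 170. ] boss end z118 [514.4 -75.5 118. ]
tri all (array([528.4, -25. , 167.5]), [np.float64(0.672532412366041), np.float64(0.778283412885785), np.float64(0.9605705387322196)])
tri w+s (array([529.1, -25.3, 168.5]), [np.float64(0.2680896496266568), np.float64(0.2680896496267255)])
tip 195 [ -2.1  -0.8 -90.2]
tip 198 [ -1.8  -0.  -87.2]
tip 201 [ -1.6   0.7 -84.2]
proj expected tip [[255.5 194.5]]
[[482.8  41.3  12. ]
 [605.2   8.2  12. ]
 [451.4 -62.9  12. ]
 [576.8 -96.5  12. ]]
```

View pics/c5.png

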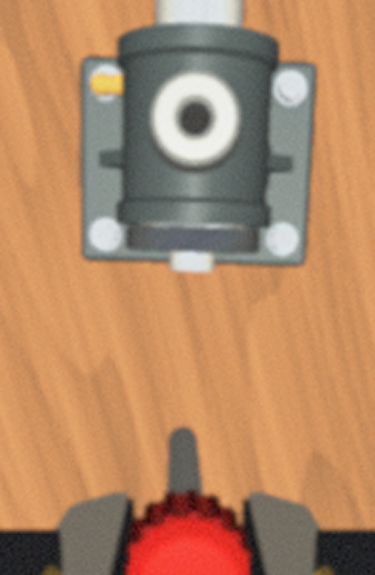

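Emit:
drive_tool(
  increments=[
    {"travel": [0.8, 2.6, 0.2], "angular": [0, 0, 0], "claw": -1},
    {"travel": [0.8, 2.6, 0.2], "angular": [0, 0, 0], "claw": -1},
    {"travel": [0.8, 2.6, 0.2], "angular": [0, 0, 0], "claw": -1},
    {"travel": [0.7, 2.4, 0.2], "angular": [0, 0, 0], "claw": -1},
    {"travel": [0, 0, 0], "angular": [0, 0, 0], "claw": -1},
    {"travel": [0, 0, 0], "angular": [0, 0, 0], "claw": -1},
  ],
)

```text
t: 6.25
tcp_pos: [529.6, -32.5, 290.7]
tool_rot: [1.4, 1.082, -1.416]
force: [0.1, 0.3, -0.8]
finger_gap: 25.7
```

```bash
python3 w.py w6; python3 -c "
import cv2
cv2.imwrite('pics/c6.png',cv2.resize(cv2.imread('pics/w6.png')[120:280,150:360],None,fx=3.5,fy=3.5,interpolation=cv2.INTER_CUBIC))"
```

```text
6.25 [529.6 -32.5 290.7] 25.70841907673489 [ 0.1  0.3 -0.8] -15.478156067178743 [-0.  0. -1.]
[ 231  228   48   33 1338] [254.9 245.5] [ 505.8 -111.   130. ] [ 504.3 -115.8  119. ]
```

View pics/c6.png

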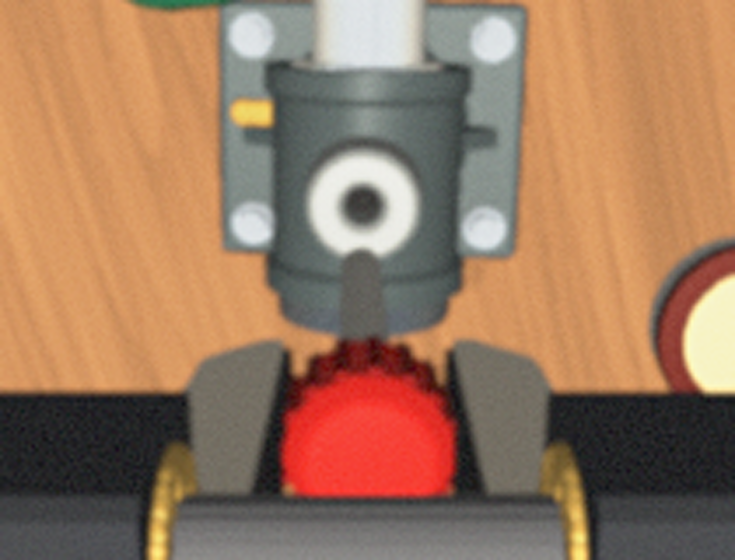

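Run:
```python
from h import *
from bench import vision,env
np.set_printoptions(precision=1,suppress=True)
s=env.get_state();m=vision.camera_model('wrist')
print('bore z170',atz(m,(253.4,178),170,s),atz(m,(253.4,178),168.5,s))
for z in(202,205): print('tip',z,atz(m,(253.1,194),z,s), atz(m,(253.1,194),z,s)-s['tcp_pos'])
```

```text
bore z170 [529.  -24.3 170. ] [528.8 -24.6 168.5]
tip 202 [527.2 -31.9 202. ] [ -2.4   0.6 -88.7]
tip 205 [527.5 -31.2 205. ] [ -2.1   1.3 -85.7]
```

Emit:
drive_tool(
  increments=[
    {"travel": [0.15, 0.7, 0], "angular": [0, 0, 0.3], "claw": -1},
    {"travel": [0, 0, -1.2], "angular": [0, 0, 0], "claw": -1},
    {"travel": [0, 0, -1.2], "angular": [0, 0, 0], "claw": -1},
    {"travel": [0, 0, 0], "angular": [0, 0, 0], "claw": -1},
    {"travel": [0, 0, 0], "angular": [0, 0, 0], "claw": -1},
  ],
)

```text
t: 6.92
tcp_pos: [530.6, -26.6, 264.2]
tool_rot: [1.397, 1.085, -1.415]
force: [1.1, 0.3, -0.9]
finger_gap: 25.4
```

```bash
python3 w.py w7
python3 - <<'E'
import cv2
from bench import vision
a=cv2.imread('pics/w7.png')[120:280,180:330]
b=cv2.cvtColor(vision.get_image('scene'),cv2.COLOR_RGB2BGR);cv2.imwrite('pics/s7.png',b)
b=b[110:250,190:321]
import numpy as np
cv2.imwrite('pics/c7.png',np.hstack([cv2.resize(a,(400,427),interpolation=cv2.INTER_CUBIC),cv2.resize(b,(400,427),interpolation=cv2.INTER_CUBIC)]))
E
```

```text
6.925 [530.6 -26.6 264.2] 25.43005283942245 [ 1.1  0.3 -0.9] -15.288391030638763 [-0.  0. -1.]
[ 231  228   48   33 1339] [254.9 245.6] [510.4 -93.7 130. ] [508.9 -98.5 119. ]
```

View pics/c7.png

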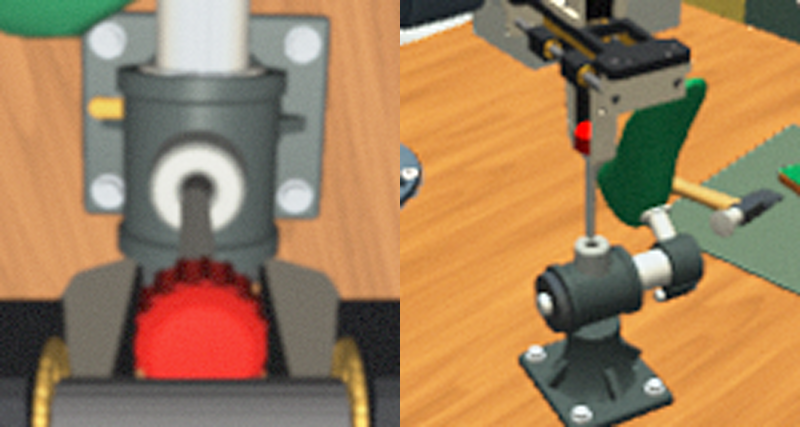

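Emit:
drive_tool(
  increments=[
    {"travel": [0.05, 0.1, -0.4], "angular": [0, 0, 0], "claw": -1},
    {"travel": [0, 0, -0.5], "angular": [0, 0, 0], "claw": -1},
    {"travel": [0, 0, -0.4], "angular": [0, 0, 0], "claw": -1},
  ],
)

```text
t: 7.4
tcp_pos: [531.4, -25.6, 251.1]
tool_rot: [1.398, 1.084, -1.414]
force: [-0.5, -0.1, -0.6]
finger_gap: 25.3
```

Emit:
drive_tool(
  increments=[
    {"travel": [0, 0, -0.5], "angular": [0, 0, 0], "claw": -1},
    {"travel": [0, 0, -0.5], "angular": [0, 0, 0], "claw": -1},
    {"travel": [0, 0, -0.4], "angular": [0, 0, 0], "claw": -1},
    {"travel": [0, 0, 0], "angular": [0, 0, 0], "claw": -1},
  ],
)

```text
t: 7.9
tcp_pos: [531.2, -25.5, 235.6]
tool_rot: [1.397, 1.085, -1.414]
force: [0.0, -0.2, -0.6]
finger_gap: 25.5
```

```bash
cat > look.py <<'E'
import sys,cv2,numpy as np
from bench import vision,env
n=sys.argv[1]
ims=[]
for c,(x,y,w,h) in (("scene",(190,100,140,150)),("side",(190,110,140,150))):
    b=cv2.cvtColor(vision.get_image(c),cv2.COLOR_RGB2BGR);cv2.imwrite(f'pics/{c}_{n}.png',b)
    ims.append(cv2.resize(b[y:y+h,x:x+w],(392,420),interpolation=cv2.INTER_CUBIC))
cv2.imwrite(f'pics/l_{n}.png',np.hstack(ims))
s=env.get_state();print(s['t'],s['tcp_pos'].round(1),s['force'].round(1),s['finger_gap'])
E
python3 look.py 8
```

```text
8.0 [531.4 -25.5 236. ] [ 0.8 -0.3  0.3] 25.402064432466464
```

View pics/l_8.png

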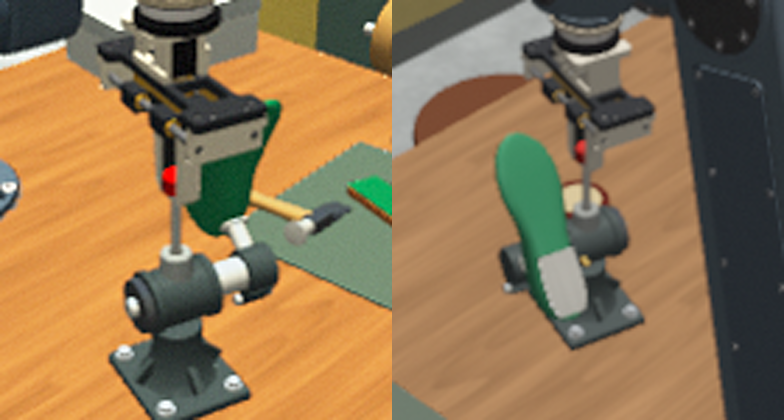

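Emit:
drive_tool(
  increments=[
    {"travel": [0, 0, 0], "angular": [0, 0, 0], "claw": 0.2},
    {"travel": [0, 0, 0], "angular": [0, 0, 0], "claw": 0.2},
    {"travel": [0, 0, 0], "angular": [0, 0, 0], "claw": 0.2},
    {"travel": [0, 0, 2], "angular": [0, 0, 0], "claw": 0.2},
    {"travel": [0, 0, 4], "angular": [0, 0, 0], "claw": 0.2},
    {"travel": [0, 0, 5], "angular": [0, 0, 0], "claw": 0.2},
    {"travel": [0, 0, 0], "angular": [0, 0, 0], "claw": 0.2},
  ],
)

```text
t: 8.88
tcp_pos: [531.2, -25.5, 349.9]
tool_rot: [1.398, 1.084, -1.413]
force: [-0.1, 0.3, -0.3]
finger_gap: 55.4
```

```bash
python3 look.py 9
```

```text
8.975 [529.9 -25.4 346. ] [ 0.2 -0.4 -0.7] 56.03411835851986
```

View pics/l_9.png

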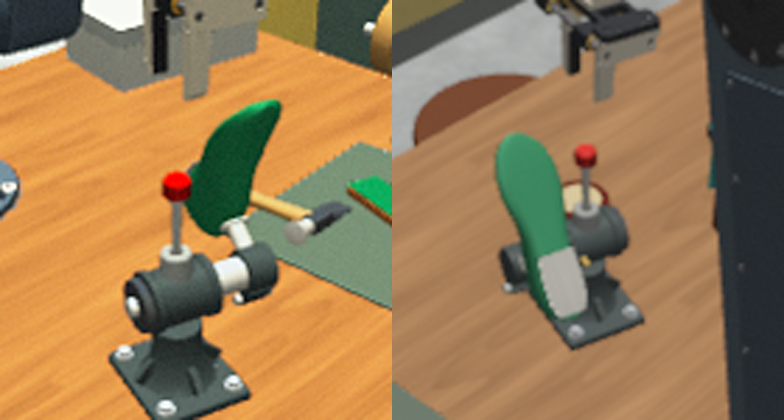

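Emit:
drive_tool(
  increments=[
    {"travel": [-0.9, 2.6, 0.1], "angular": [0, 0, 0], "claw": -1},
    {"travel": [-0.9, 2.6, 0.1], "angular": [0, 0, 0], "claw": -1},
    {"travel": [-0.9, 2.6, 0.1], "angular": [0, 0, 0], "claw": -1},
    {"travel": [-0.9, 2.6, 0.1], "angular": [0, 0, 0], "claw": -1},
    {"travel": [0, 0, -1], "angular": [0, 0, 0], "claw": -1},
    {"travel": [0, 0, 0], "angular": [0, 0, 0], "claw": -1},
  ],
)

```text
t: 9.72
tcp_pos: [490.1, 80.5, 330.2]
tool_rot: [1.387, 1.097, -1.431]
force: [0.3, -0.4, -1.0]
finger_gap: 2.0
```

```bash
python3 look.py 10; python3 w.py w10
```

```text
9.825 [490.6  80.3 331.3] [ 0.8  0.1 -0. ] 0.3380954472589358
9.825 [490.6  80.3 331.3] 0.3380954472589358 [ 0.8  0.1 -0. ] -15.38827162934737 [-0.  0. -1.]
```

View pics/l_10.png

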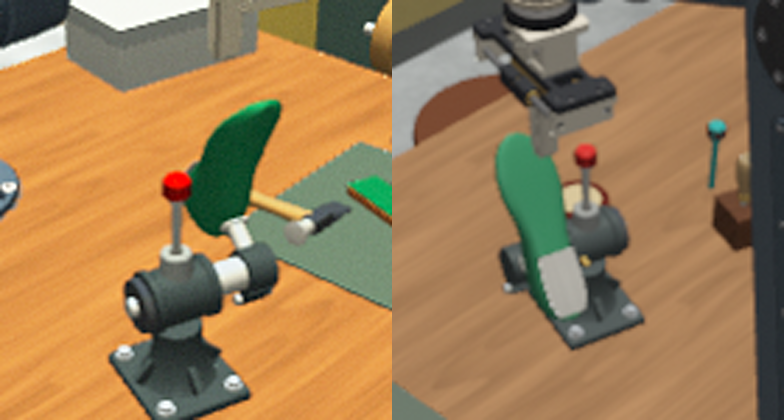

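View pics/w10.png

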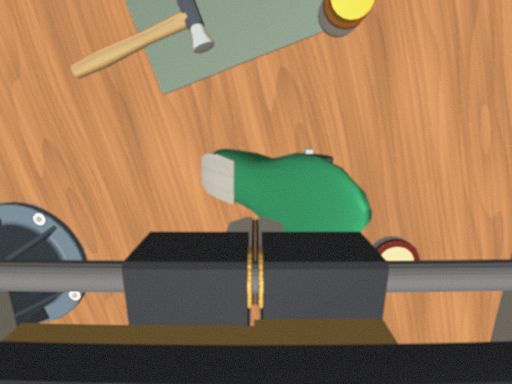

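```bash
cat > last.py <<'E'
from h import *
a=np.radians(-15.2);jx=np.array([np.cos(a),np.sin(a),0]);jy=np.array([-np.sin(a),np.cos(a),0]);O=np.array([529,-25,118.])+92*jy
def L(th,x,y,z):
    c,q=np.cos(np.radians(th)),np.sin(np.radians(th));return O+jx*(x*c-z*q)+jy*y+np.array([0,0,x*q+z*c])
E
python3 - <<'E'
from last import *
from bench import vision,env
np.set_printoptions(precision=1,suppress=True)
s=env.get_state()
for th in(45,50,55):
  P=np.array([L(th,157,0,115),L(th,115,0,123),L(th,115,38,123),L(th,115,-38,123),L(th,-45,0,128),L(th,-64,0,128)])
  for n in('wrist','side','scene'): print(th,n,proj(vision.camera_model(n),P,s if n=='wrist' else None).round(0).tolist())
E
```

```text
45 wrist [[398.0, 220.0], [336.0, 208.0], [340.0, 157.0], [333.0, 256.0], [207.0, 178.0], [197.0, 175.0]]
45 side [[230.0, 153.0], [235.0, 165.0], [225.0, 169.0], [246.0, 162.0], [253.0, 212.0], [255.0, 218.0]]
45 scene [[289.0, 140.0], [281.0, 143.0], [293.0, 140.0], [269.0, 147.0], [259.0, 160.0], [257.0, 162.0]]
50 wrist [[374.0, 221.0], [316.0, 208.0], [318.0, 157.0], [314.0, 255.0], [205.0, 176.0], [197.0, 173.0]]
50 side [[232.0, 156.0], [238.0, 168.0], [227.0, 172.0], [248.0, 164.0], [254.0, 216.0], [256.0, 221.0]]
50 scene [[285.0, 137.0], [278.0, 142.0], [290.0, 138.0], [266.0, 145.0], [259.0, 163.0], [257.0, 165.0]]
55 wrist [[348.0, 221.0], [296.0, 207.0], [298.0, 156.0], [295.0, 253.0], [203.0, 174.0], [197.0, 171.0]]
55 side [[235.0, 158.0], [240.0, 171.0], [229.0, 175.0], [250.0, 167.0], [255.0, 219.0], [256.0, 225.0]]
55 scene [[282.0, 135.0], [275.0, 140.0], [287.0, 137.0], [263.0, 143.0], [258.0, 165.0], [256.0, 168.0]]
```

Emit:
drive_tool(
  increments=[
    {"travel": [0, 0, -1.2], "angular": [0, 0, 0], "claw": -1},
    {"travel": [0, 0, -1.2], "angular": [0, 0, 0], "claw": -1},
    {"travel": [0.6, -0.16, -0.5], "angular": [0, 0, 0], "claw": -1},
    {"travel": [0.6, -0.16, -0.5], "angular": [0, 0, 0], "claw": -1},
    {"travel": [0.6, -0.16, -0.5], "angular": [0, 0, 0], "claw": -1},
  ],
)

```text
t: 10.5
tcp_pos: [510.2, 74.2, 290.0]
tool_rot: [1.39, 1.094, -1.431]
force: [-0.3, 0.2, 0.1]
finger_gap: 0.2
```

Emit:
drive_tool(
  increments=[
    {"travel": [0.4, -0.1, -0.2], "angular": [0, 0, 0], "claw": -1},
    {"travel": [0.4, -0.1, -0.2], "angular": [0, 0, 0], "claw": -1},
    {"travel": [0.6, -0.16, 0], "angular": [0, 0, 0], "claw": -1},
    {"travel": [0.6, -0.16, 0], "angular": [0, 0, 0], "claw": -1},
  ],
)

```text
t: 11.0
tcp_pos: [531.0, 68.7, 285.9]
tool_rot: [1.389, 1.095, -1.432]
force: [-5.7, 0.0, 6.6]
finger_gap: 0.7
```

```bash
python3 look.py 11
```

```text
11.1 [531.6  68.5 286. ] [-1.9 -1.2  3.7] 0.28882722368989894
```

View pics/l_11.png

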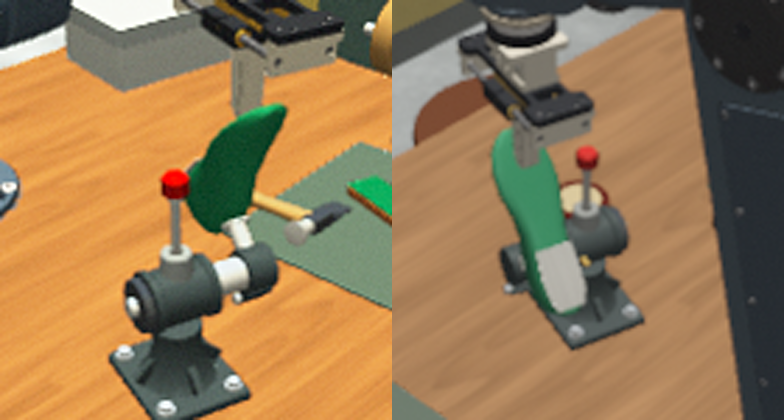

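Emit:
drive_tool(
  increments=[
    {"travel": [0.7, -0.19, -0.03], "angular": [0, 0, 0], "claw": -1},
    {"travel": [0.7, -0.19, -0.03], "angular": [0, 0, 0], "claw": -1},
    {"travel": [0.7, -0.19, -0.05], "angular": [0, 0, 0], "claw": -1},
    {"travel": [0.7, -0.19, -0.08], "angular": [0, 0, 0], "claw": -1},
    {"travel": [0.7, -0.18, -0.15], "angular": [0, 0, 0], "claw": -1},
    {"travel": [0.7, -0.18, -0.18], "angular": [0, 0, 0], "claw": -1},
  ],
)

```text
t: 11.85
tcp_pos: [575.3, 55.7, 284.4]
tool_rot: [1.389, 1.092, -1.431]
force: [-3.5, -2.0, 6.3]
finger_gap: 0.6
```

```bash
cat > pos.py <<'E'
from last import *
from bench import env
s=env.get_state();d=s['tcp_pos']-O;R=Ro.from_rotvec(s['tool_rot']).as_matrix()
e=(d@jx+17.5,d[2]);
# theta from edge on plane z=123ish:  -x sin+ z cos =123
from scipy.optimize import brentq
r=np.hypot(*e);ph=np.degrees(np.arctan2(e[1],e[0]));th=ph-np.degrees(np.arcsin(min(1,123/r)))
print('t',round(s['t'],2),'jx,jy,z',round(d@jx,1),round(d@jy,1),round(d[2],1),'edge theta',round(th,1),'s',round(np.sqrt(max(0,r*r-123**2)),1),'F',s['force'].round(1),'yaw',np.degrees(np.arctan2(R[1,1],R[0,1])).round(1),'toolx',R[:,0].round(3))
e2=(d@jx-17.5,d[2]);r=np.hypot(*e2);print('rear-edge theta',round(np.degrees(np.arctan2(e2[1],e2[0])-np.arcsin(min(1,123/r))),1))
E
python3 pos.py;python3 look.py 12
```

```text
t 11.85 jx,jy,z 23.6 -2.0 166.4 edge theta 30.3 s 119.3 F [-3.5 -2.   6.3] yaw -15.5 toolx [-0.032  0.003 -0.999]
rear-edge theta 40.3
11.95 [575.9  55.5 284.3] [-0.  -2.4  4.8] 0.6061677158108878
```

View pics/l_12.png

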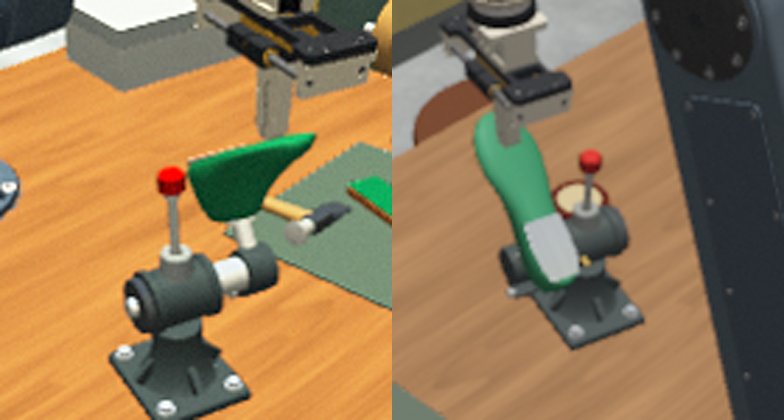

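Emit:
drive_tool(
  increments=[
    {"travel": [0.55, -0.13, -0.15], "angular": [0, 0, 0], "claw": -1},
    {"travel": [0.55, -0.13, -0.2], "angular": [0, 0, 0], "claw": -1},
    {"travel": [0.55, -0.13, -0.25], "angular": [0, 0, 0], "claw": -1},
    {"travel": [0.5, -0.12, -0.25], "angular": [0, 0, 0], "claw": -1},
  ],
)

```text
t: 12.45
tcp_pos: [600.3, 48.5, 277.8]
tool_rot: [1.391, 1.085, -1.427]
force: [-2.4, -3.0, 7.8]
finger_gap: 0.8
```

```bash
python3 pos.py
```

```text
t 12.45 jx,jy,z 49.5 -2.3 159.8 edge theta 22.0 s 122.1 F [-2.4 -3.   7.8] yaw -15.5 toolx [-0.026 -0.    -1.   ]
rear-edge theta 29.7
```

```bash
cat > mon.py <<'E'
import cv2,numpy as np,sys
from bench import vision
exec(open('pos.py').read())
im=vision.get_image('scene');hsv=cv2.cvtColor(im,cv2.COLOR_RGB2HSV)
k=((hsv[...,0]<6)|(hsv[...,0]>174))&(hsv[...,1]>180)&(hsv[...,2]>110);k[:,:230]=0;k[:,275:]=0;k[215:]=0
ys,xs=np.nonzero(k);print('knob px',len(xs),xs.mean().round(1),ys.mean().round(1))
if len(sys.argv)>1: cv2.imwrite('pics/%s.png'%sys.argv[1],cv2.resize(cv2.cvtColor(im,cv2.COLOR_RGB2BGR)[100:250,190:330],None,fx=4,fy=4,interpolation=cv2.INTER_CUBIC))
E
python3 mon.py m0
```

```text
t 12.45 jx,jy,z 49.5 -2.3 159.8 edge theta 22.0 s 122.1 F [-2.4 -3.   7.8] yaw -15.5 toolx [-0.026 -0.    -1.   ]
rear-edge theta 29.7
knob px 67 250.9 163.9
```

Emit:
drive_tool(
  increments=[
    {"travel": [0.26, -0.06, -0.12], "angular": [0, 0, 0], "claw": -1},
    {"travel": [0.26, -0.06, -0.12], "angular": [0, 0, 0], "claw": -1},
    {"travel": [0.26, -0.06, -0.12], "angular": [0, 0, 0], "claw": -1},
    {"travel": [0.26, -0.06, -0.12], "angular": [0, 0, 0], "claw": -1},
  ],
)

```text
t: 13.0
tcp_pos: [612.9, 44.8, 272.9]
tool_rot: [1.392, 1.082, -1.427]
force: [-2.7, -3.0, 5.2]
finger_gap: 0.4
```

```bash
python3 mon.py
```

```text
t 13.0 jx,jy,z 62.7 -2.7 154.9 edge theta 17.8 s 123.7 F [-2.7 -3.   5.2] yaw -15.5 toolx [-0.024 -0.002 -1.   ]
rear-edge theta 24.1
knob px 65 251.0 164.1
```

Emit:
drive_tool(
  increments=[
    {"travel": [0.24, -0.05, -0.14], "angular": [0, 0, 0], "claw": -1},
    {"travel": [0.24, -0.05, -0.14], "angular": [0, 0, 0], "claw": -1},
    {"travel": [0.24, -0.05, -0.14], "angular": [0, 0, 0], "claw": -1},
  ],
)

```text
t: 13.42
tcp_pos: [621.3, 42.5, 268.9]
tool_rot: [1.392, 1.08, -1.426]
force: [-2.7, -4.0, 5.1]
finger_gap: 0.3
```

```bash
python3 mon.py
```

```text
t 13.43 jx,jy,z 71.3 -2.6 150.9 edge theta 14.9 s 124.7 F [-2.7 -4.   5.1] yaw -15.6 toolx [-0.022 -0.003 -1.   ]
rear-edge theta 20.2
knob px 64 251.0 164.2
```

Emit:
drive_tool(
  increments=[
    {"travel": [0.2, -0.04, -0.13], "angular": [0, 0, 0], "claw": -1},
    {"travel": [0.2, -0.04, -0.13], "angular": [0, 0, 0], "claw": -1},
    {"travel": [0.2, -0.04, -0.13], "angular": [0, 0, 0], "claw": -1},
  ],
)

```text
t: 13.85
tcp_pos: [628.3, 40.7, 265.1]
tool_rot: [1.393, 1.078, -1.425]
force: [-2.3, -3.7, 4.8]
finger_gap: 0.4
```

```bash
python3 mon.py m13
```

```text
t 13.85 jx,jy,z 78.6 -2.5 147.1 edge theta 12.4 s 125.5 F [-2.3 -3.7  4.8] yaw -15.6 toolx [-0.02  -0.004 -1.   ]
rear-edge theta 16.9
knob px 66 250.9 164.5
```

View pics/m13.png

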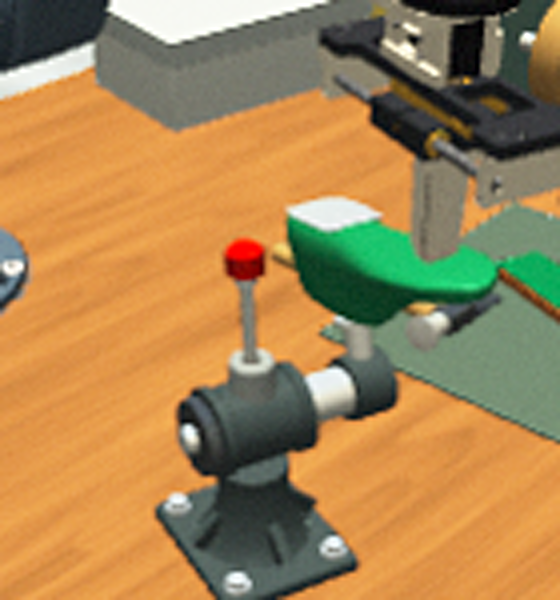

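Emit:
drive_tool(
  increments=[
    {"travel": [0.17, -0.04, -0.13], "angular": [0, 0, 0], "claw": -1},
    {"travel": [0.17, -0.04, -0.13], "angular": [0, 0, 0], "claw": -1},
    {"travel": [0.17, -0.04, -0.13], "angular": [0, 0, 0], "claw": -1},
  ],
)

```text
t: 14.28
tcp_pos: [634.5, 39.1, 261.3]
tool_rot: [1.393, 1.076, -1.423]
force: [-0.4, -3.5, 4.0]
finger_gap: 0.3
```

```bash
python3 mon.py
```

```text
t 14.28 jx,jy,z 85.0 -2.5 143.3 edge theta 10.2 s 126.2 F [-0.4 -3.5  4. ] yaw -15.6 toolx [-0.018 -0.004 -1.   ]
rear-edge theta 13.9
knob px 65 251.1 165.7
```

Emit:
drive_tool(
  increments=[
    {"travel": [0.12, -0.03, -0.09], "angular": [0, 0, 0], "claw": -1},
    {"travel": [0.12, -0.03, -0.09], "angular": [0, 0, 0], "claw": -1},
  ],
)

```text
t: 14.58
tcp_pos: [637.5, 38.3, 259.4]
tool_rot: [1.394, 1.075, -1.422]
force: [-2.0, -2.4, 4.1]
finger_gap: 0.6
```

```bash
python3 mon.py m14
```

```text
t 14.57 jx,jy,z 88.1 -2.5 141.4 edge theta 9.1 s 126.6 F [-2.  -2.4  4.1] yaw -15.6 toolx [-0.017 -0.004 -1.   ]
rear-edge theta 12.4
knob px 56 252.1 183.3
```

```bash
python3 mon.py m15; python3 -c "
from last import *
from bench import vision
S=vision.camera_model('scene')
print(proj(S,[[529,-25,z] for z in (247,220,200,187)]))"
```

```text
t 14.62 jx,jy,z 88.2 -2.4 141.3 edge theta 9.0 s 126.5 F [-0.2 -3.8  4.5] yaw -15.6 toolx [-0.017 -0.004 -1.   ]
rear-edge theta 12.3
knob px 56 252.1 183.4
[[252.453824   165.41618443]
 [252.55824955 174.12035101]
 [252.63348329 180.38993513]
 [252.68144564 184.3862717 ]]
```

View pics/m15.png

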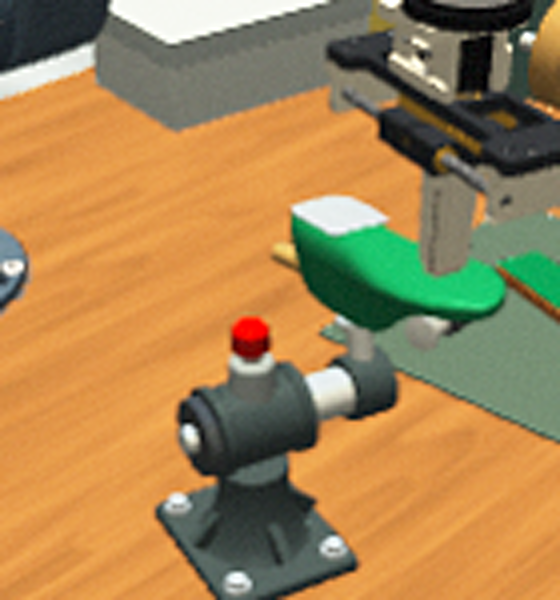

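Emit:
drive_tool(
  increments=[
    {"travel": [0, 0, 2], "angular": [0, 0, 0], "claw": -1},
    {"travel": [0, 0, 4], "angular": [0, 0, 0], "claw": -1},
    {"travel": [0, 0, 4], "angular": [0, 0, 0], "claw": -1},
    {"travel": [-2.5, -3.0, 0.1], "angular": [0, 0, 0], "claw": -1},
    {"travel": [-3.5, -3.0, 0.1], "angular": [0, 0, 0], "claw": -1},
    {"travel": [-3.5, -3.0, 0.1], "angular": [0, 0, 0], "claw": -1},
    {"travel": [-1.0, -1.5, 0], "angular": [0, 0, 0], "claw": -1},
    {"travel": [0, 0, 0], "angular": [0, 0, 0], "claw": -1},
  ],
)

```text
t: 15.68
tcp_pos: [529.5, -64.3, 359.5]
tool_rot: [1.394, 1.089, -1.422]
force: [-0.5, -0.8, -0.2]
finger_gap: 0.5
```

```bash
python3 mon.py; python3 look.py 16; python3 w.py w16
```

```text
t 15.68 jx,jy,z 10.8 -129.8 241.5 edge theta 52.9 s 209.7 F [-0.5 -0.8 -0.2] yaw -15.4 toolx [-0.023  0.004 -1.   ]
rear-edge theta 61.0
knob px 60 252.1 183.6
15.825 [530.1 -63.3 359.3] [-0.1 -0.1  0.8] 0.4468783846659901
15.825 [530.1 -63.3 359.3] 0.4468783846659901 [-0.1 -0.1  0.8] -15.268765131086072 [-0.  0. -1.]
[236 133  22  22 315] [246.1 144. ] [522.4 -29.6 130. ] [521.5 -30.4 119. ]
```

View pics/l_16.png

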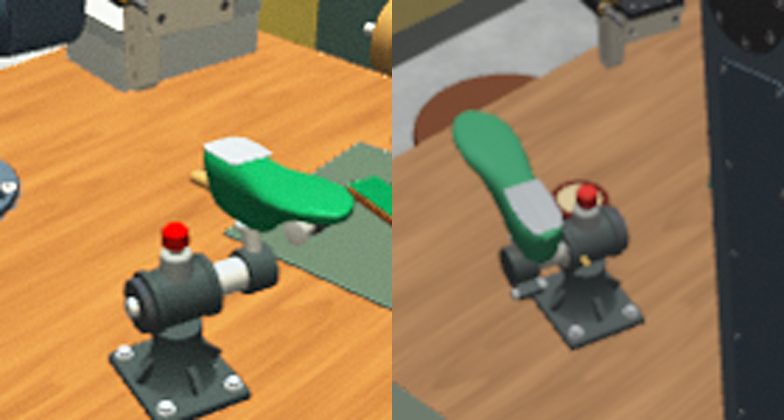

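View pics/w16.png

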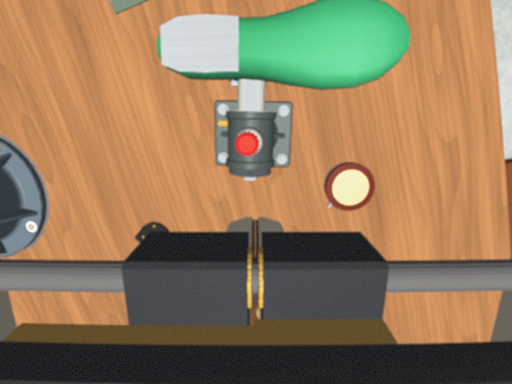

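Run:
```python
from h import *
from bench import vision,env
s=env.get_state();m=vision.camera_model('wrist');S=vision.camera_model('scene');D=vision.camera_model('side')
print(atz(m,(246.1,144),198,s))
print(tri([ray(m,(246.1,144.),s),ray(S,(252.1,183.3))]))
a=cv2.imread('pics/scene_16.png')[170:215,230:275];b=cv2.imread('pics/side_16.png')[165:210,235:280]
cv2.imwrite('pics/c16.png',np.hstack([cv2.resize(x,None,fx=8.5,fy=8.5,interpolation=cv2.INTER_CUBIC) for x in(a,b)]))
```

```text
[527.3464814  -24.45432212 198.        ]
(array([526.74637824, -25.05798076, 189.5467229 ]), [np.float64(0.05138360521296149), np.float64(0.05138360521299995)])
```

View pics/c16.png

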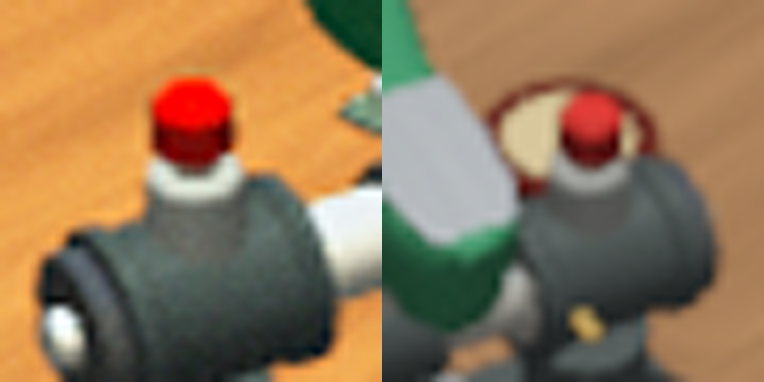

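Emit:
drive_tool(
  increments=[
    {"travel": [-0.1, 1.9, -1], "angular": [0, 0, 0], "claw": -1},
    {"travel": [-0.1, 1.9, -3], "angular": [0, 0, 0], "claw": -1},
    {"travel": [0, 0, -4], "angular": [0, 0, 0], "claw": -1},
    {"travel": [0, 0, -4], "angular": [0, 0, 0], "claw": -1},
    {"travel": [0, 0, -1.2], "angular": [0, 0, 0], "claw": -1},
    {"travel": [0, 0, 0], "angular": [0, 0, 0], "claw": -1},
  ],
)

```text
t: 16.62
tcp_pos: [528.4, -16.0, 221.0]
tool_rot: [1.389, 1.095, -1.418]
force: [0.1, -0.2, 0.8]
finger_gap: 0.4
```

Emit:
drive_tool(
  increments=[
    {"travel": [-0.05, -0.8, -0.5], "angular": [0, 0, 0], "claw": -1},
    {"travel": [0, 0, -0.5], "angular": [0, 0, 0], "claw": -1},
    {"travel": [0, 0, -0.3], "angular": [0, 0, 0], "claw": -1},
    {"travel": [0, 0, -0.2], "angular": [0, 0, 0], "claw": -1},
  ],
)

```text
t: 17.12
tcp_pos: [529.5, -24.7, 208.2]
tool_rot: [1.392, 1.091, -1.414]
force: [-0.7, -0.4, 0.2]
finger_gap: 0.7
```

Emit:
drive_tool(
  increments=[
    {"travel": [0, 0, -0.3], "angular": [0, 0, 0], "claw": -1},
    {"travel": [0, 0, -0.3], "angular": [0, 0, 0], "claw": -1},
    {"travel": [0, 0, -0.2], "angular": [0, 0, 0], "claw": -1},
  ],
)

```text
t: 17.5
tcp_pos: [529.6, -24.7, 199.9]
tool_rot: [1.392, 1.09, -1.413]
force: [-0.2, 0.5, -1.0]
finger_gap: 0.8
```

Emit:
drive_tool(
  increments=[
    {"travel": [0, 0, -0.15], "angular": [0, 0, 0], "claw": -1},
    {"travel": [0, 0, -0.15], "angular": [0, 0, 0], "claw": -1},
  ],
)

```text
t: 17.75
tcp_pos: [529.9, -24.7, 198.1]
tool_rot: [1.393, 1.09, -1.413]
force: [-7.5, 1.5, 23.1]
finger_gap: 0.6
```

Emit:
drive_tool(
  increments=[
    {"travel": [0, 0, 1], "angular": [0, 0, 0], "claw": -1},
    {"travel": [0, 0, 4], "angular": [0, 0, 0], "claw": -1},
    {"travel": [0, 0, 5], "angular": [0, 0, 0], "claw": -1},
    {"travel": [0, -3, 3], "angular": [0, 0, 0], "claw": -1},
    {"travel": [0, -3, 0], "angular": [0, 0, 0], "claw": -1},
    {"travel": [0, 0, 0], "angular": [0, 0, 0], "claw": -1},
    {"travel": [0, 0, 0], "angular": [0, 0, 0], "claw": -1},
  ],
)

```text
t: 18.62
tcp_pos: [529.3, -85.3, 334.3]
tool_rot: [1.393, 1.089, -1.411]
force: [-0.4, -0.7, 0.2]
finger_gap: 0.5
```

```bash
python3 mon.py; python3 look.py 17
```

```text
t 18.62 jx,jy,z 16.1 -150.1 216.3 edge theta 47.0 s 181.1 F [-0.4 -0.7  0.2] yaw -14.9 toolx [-0.016  0.004 -1.   ]
rear-edge theta 55.7
knob px 58 252.0 183.6
18.775 [529.3 -85.1 334.1] [ 0.6 -0.6  0.3] -0.13082100151396694
```

View pics/scene_17.png

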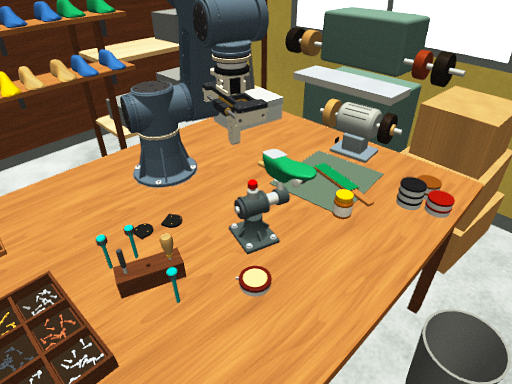

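View pics/l_17.png

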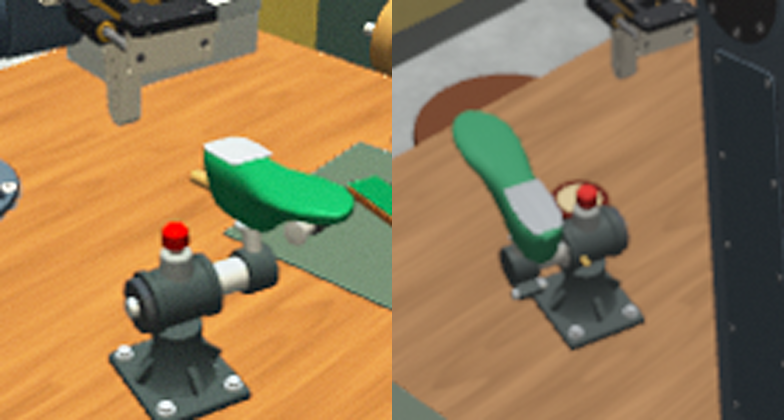

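The pictures show the red knob down on the boss at pixel (252, 184), the last sole-up, and everything else where it started. The arm is clear of the scene, so I'm handing in.

```bash
python3 -c "
from bench import env
print(env.job_done())"
```

```text
the job is handed in; nothing more can be done
None
```

The last is back sole-up and locked, with the red-knobbed pin fully home. I handed the job in at about 19 s of the 72 s allowed.

- **Pin:** I took it from the middle hole of the tool block, stood it in the hole on top of the barrel, and let go.
- **Last:** I pressed the toe down slowly from about 51° toe-up. The pin dropped at about 9° toe-up, and I stopped pressing there. The 9° is worked out from the arm's position against a model of the sole, so it is approximate.
- **Pin seated:** In the scene camera the knob moved from row 166 to 183, where about 184 is expected for fully home. A light tap on the knob met hard contact at z ≈ 198 mm, which is the seated height. That tap read 23 N.
- **Pin height from two cameras:** The wrist and scene pictures together put the knob at z ≈ 189.5 mm, against about 187 mm for its middle when seated. That is within measurement error.
- **Hand-in:** The last pictures show the pin and last unchanged after I backed off, the tool block, awl, drift, turquoise pins and other items in view undisturbed, and the robot touching nothing. No check failed or disagreed.

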